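Close the click-stop cap of a food canister

ROBOT

A 6-joint arm with a two-finger parallel gripper is mounted at the origin on the work surface. World frame = base frame: x ahead of the robot, y to its left, z up, the work surface at z = 0. Lengths are in m, angles in degrees, forces in N, time in s.
With the tool pointing down it reaches from about 0.325 to 0.75 m from the base axis. Payload 7.6 kg.
Tool frame: the origin (TCP) lies at the very end of the fingers, on their centre line; the grasp point (between the pads) lies 19 mm behind it; z points along the fingers, y is the line along which they close (so a half turn about z gives the same grasp; the last joint's range is limited). The gripper opens to 85 mm and grips with 20 to 120 N. Pads are 22 mm wide; open, the fingers measure 114 mm over their backs; the gripper's body (76 mm by 85 mm) begins 54 mm behind the grasp point. The pads swing forward as they close: fully open they stand 13 mm farther back than shut.
Start: joints at [71.889, 2.991, 80.254, -0, 96.75, -4.028], TCP at [0.128, 0.509, 0.21] pointing down, gripper open.
Joint ranges: [-166.34, 166.34], [-52.06, 124.39], [6.96, 135.62], [-60.46, 240.46], [14.63, 156.25], [-167.68, 167.68]. Speed limits (degrees/s): [147.25, 147.25, 172.46, 180, 180, 180].

INTERFACE

Orientations are given as a 3x3 rotation matrix whose columns are the frame's x, y, z axes.
In Python, from station import * gives the robot as it stands.
- The arm moves only by the tool apply_moves, never from a script. Its argument "series" is a list of rows, each a list of 7 numbers: the shift along the world's x, y, z in m, then the turn, a rotation vector about the world's x, y, z in degrees, then the finger opening in m, from 0 to 0.0854. A call has 1 to 10 rows; each row is the pose to reach, as a shift and turn from the pose commanded when the call began; what a row does not reach only later rows make up. A row lasts 1/10 s, in which the tool goes at most 50 mm and 8.59 degrees, less where a joint would pass 70% of its speed; a pose out of reach is approached as far as the arm can. A call with a gripper value outside its range is refused whole. The fingers move at their own pace and stop on an object; "squeeze" is the grip in N (left out, the last holds). Time passes only in rows, so rows that repeat a pose let the fingers close. It gives the time, the measured TCP pose, the force, the opening and the grip force at its end, in the units of the state.
- get_state(): the state, without advancing time (a new reading comes with each control period).
- camera(name): name is "side" or "top"; returns (picture, depth): 400x640x3 uint8, blue, green, red; 400x640 float32, m along the optical axis (not along the pixel's ray), 0 where there is no reading.
- calibration(name): a dict with "camera_matrix" (3x3 intrinsics, pixels), "k1" (the pictures are not rectified: a ray, as slopes to the right and down, at radius r is drawn at 1 + k1 r^2 times it, then the intrinsics apply), "world_to_cam" (4x4, takes a point from world to camera coordinates). Camera axes: x right, y up, looking along -z (the intrinsics and any distortion apply to the point x, -y, -z); pixel columns grow to the right and rows downward; lengths in m; the calibration is good to about 2 mm. A picture is of the moment at which its call begins. calibration takes no time and is no camera call.
- sign_off(): hands the job in; it is judged then, once.
The state is a dict: "t": time; "qpos": joint angles; "qd": joint speeds; "joint_efforts": joint torques, N m; "eef_pos": TCP position; "ee_rot": TCP orientation; "force": force on the tool from outside, world axes, zero at the start; "wrist_torque": the same for the moment, N m; "width": finger opening in m; "finger_force": force on a finger pad.
Only numpy, scipy, OpenCV 4.12 (cv2) and the standard library are available. Lean on these libraries where they do the work, as an engineer would, in place of code of your own. Each camera call takes 0.05 s, during which the arm holds its last target. There are 200 camera calls.

TASK

Put the canister with the red cap upright into the blue holder, fully down in its square well, then turn the red cap clockwise until it clicks. One click is right and a second does no harm; a third overwinds it, so stop before that, and work gently: never bear hard on the canister in the holder. Let go, leave it standing in the holder, and leave everything else where it is.

Things in the scene. Friction and masses are not known exactly. Their poses are not given: they have to be found in the camera images.
- canister_center (a point): Centre, half-way up, of the loose canister to be closed: square brushed-metal body with an orange band, 64 x 64 mm and 90 mm high, about 0.45 kg with its cap (0.3 to 0.6). Axes are the canister's: z up, x and y square to its flat sides. It stands on the table; being square, any quarter turn of it fits the holder. The only canister with a red cap. The cap turns on the canister about this z axis.
- cap_fin (a point): Centre of the upright grip fin of the red cap, on the canister's axis, 80 mm above the canister's centre. Fin: 48 mm long (this point's x), 14 mm thick (y), 28 mm high, from 111 to 139 mm above the canister's foot, a white mark near its +x end. Below it the round cap, 56 mm across, fills 92 to 112 mm. The cap stays on the canister: the canister can be lifted by the fin. Tightens clockwise seen from above.
- thread (a joint): Turn of the cap's screw in the canister (rad), growing clockwise from above; driven by the cap through its ratchet, with a light drag (about 0.12 Nm). Its zero means nothing: it comes home on a hard stop 0.2 to 1.2 rad clockwise of where it starts, different every time and not known beforehand.
- cap (a joint): Slip of the red cap's ratchet (rad), growing clockwise: 0 at the start, below 0.08 while the screw turns. Screw home, the torque climbs to about 0.35 Nm, then falls away as a tooth snaps over (a click) at slip 0.1, 0.5 and 0.9: one tooth per 0.39. Go on some 0.1 past the snap, lest the tooth fall back; let go, it settles near 0.37 or 0.76. Turned back (0.1 Nm) it slips back and undoes the click.
- holder_well (a point): Centre of the floor of the square well in the fixed blue holder (anti-turn stand): block 120 x 120 mm, 30 mm high; well 67 x 67 mm, floor 12 mm above the table, 18 mm deep, its mouth chamfered by 4 mm. z up, x and y along the well's sides. Standing free on the table the canister would turn with the cap; in the well it cannot.
- canister: The same canister with its cap, origin at the centre of its underside.
- holder: The same holder, origin at the centre of its underside, axes as holder_well.
- spare_a: Bystander: closed canister, green band, white cap, 64 mm square, 139 mm high. Origin at the centre of its underside.
- spare_b: Bystander: closed canister, yellow band, white cap, 64 mm square, 139 mm high. Origin at the centre of its underside.
- cup_a: Bystander: white cup, 74 mm across, 75 mm high. Origin at the centre of its underside.
- cup_b: Bystander: white cup, 74 mm across, 75 mm high. Origin at the centre of its underside.
- spray: Bystander: green spray bottle, 166 mm high. Origin at the centre of its underside.
- scale: Bystander: flat white kitchen scale, 190 x 130 x 30 mm. Origin at the centre of its underside.
- gloves_b: Bystander: glove carton, 115 x 220 x 75 mm. Origin at the centre of its underside.
Things that resemble listed ones, but are neither listed nor needed, are in the scene too. Leave any purple look-alike of the canister alone.

How it is judged:
By the outcome, as a careful person would: the job done as asked, in the order asked, and still so for the second after the job is handed in, with the robot touching nothing.
It also fails if it takes over 64 s, if anything falls off the work surface, if the arm or the gripper's body presses on something with over 40 N, if the wrist force passes 120 N, or if a joint passes its speed limit or range.

## Working session

There is one attempt and no reset: what is moved stays moved. The work goes in short steps, Python scripts to look and compute and a tool call to move; the robot and the scene stay as the last step left them, time stands still between calls to the robot, and variables do not carry over. Pictures are saved under pics/ and viewed, at most 10 in all, crops included, and the job is handed in when it is done.

Besides the shell and the picture viewer there is one more tool, called after ">>>" as a command line: name --pt "numbers of a row" for each row, then --argument value for the rest. apply_moves: Moves the arm, as the interface text tells. Its arguments: {"type":"object","properties":{"series":{"type":"array"},"squeeze":{"type":"number"}},"required":["series"]}

```bash
mkdir -p pics
cat > h.py <<'E'
from station import *
import numpy as np, cv2
def pts(name,depth):
    c=calibration(name);K=np.array(c["camera_matrix"]);k=c["k1"];W=np.linalg.inv(np.array(c["world_to_cam"]))
    v,u=np.mgrid[0:depth.shape[0],0:depth.shape[1]].astype(np.float32)
    p=cv2.undistortPoints(np.stack([u.ravel(),v.ravel()],1).reshape(-1,1,2).astype(np.float64),K,np.array([k,0,0,0,0.])).reshape(-1,2)
    d=depth.ravel()
    P=np.stack([p[:,0]*d,-p[:,1]*d,-d,np.ones_like(d)],1)
    return (P@W.T)[:,:3].reshape(*depth.shape,3)
def snap(name,tag):
    im,d=camera(name); P=pts(name,d); P[d==0]=np.nan
    cv2.imwrite(f"pics/{tag}.png",im); np.savez(f"/tmp/{tag}.npz",im=im,P=P); return im,P
E
python3 - <<'E'
from h import *
for n in("top","side"):
    im,P=snap(n,n+"0"); print(n,calibration(n)["k1"],np.linalg.inv(np.array(calibration(n)["world_to_cam"]))[:3,3], np.nanmean(np.isnan(P)))
a=[cv2.imread(f"pics/{n}0.png") for n in("top","side")]
s=get_state();print(s["t"],s["eef_pos"],s["ee_rot"])
E
```

```text
top 0.005025479089594158 [0.45097069 0.07225294 1.29473299] 0.00395703125
side -0.035730436031027574 [ 0.45192484 -0.83177651  1.11481042] 0.0041484375
0.1 [0.12762922 0.508938   0.20916644] [[-9.69937331e-01  2.43354406e-01 -4.55354225e-04]
 [ 2.43354802e-01  9.69936446e-01 -1.31563459e-03]
 [ 1.21499185e-04 -1.38689574e-03 -9.99999031e-01]]
```

View pics/top0.png

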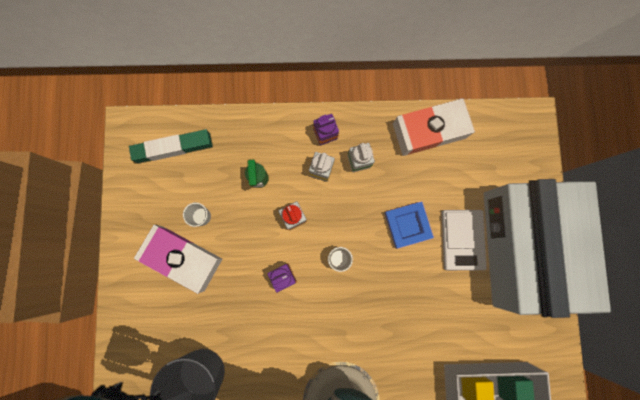

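View pics/side0.png

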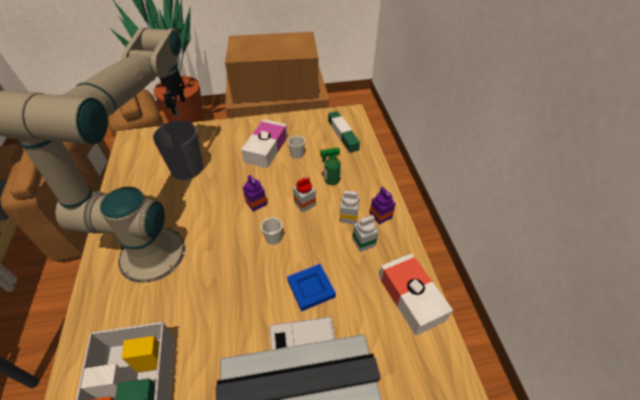

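Top view: red cap at (291,215), which is side (305,192). It could be confused with the purple look-alikes at (281,277) and (326,128), or the white-capped spares at (321,165) and (361,156). I choose the red one. The blue holder is at top (409,225).

Run:
```python
from h import *
f=[]
for n,(u,v) in(("top",(291,215)),("side",(305,192))):
    z=np.load(f"/tmp/{n}0.npz");im,P=z["im"],z["P"]
    f.append(cv2.resize(im[v-25:v+25,u-25:u+25],(400,400),interpolation=cv2.INTER_CUBIC))
    b,g,r=[im[...,i].astype(int) for i in range(3)]
    red=(r>120)&(g<60)&(b<60); red[:v-25]=0;red[v+25:]=0;red[:,:u-25]=0;red[:,u+25:]=0
    q=P[red&(P[...,2]>0.125)]; print(n,"fin",len(q),q.mean(0),q.max(0)); 
    q2=P[red]; print(" red",len(q2),q2.mean(0))
    c,s,a=cv2.minAreaRect(q[:,:2].astype(np.float32)); print(" fin rect",c,s,a)
    w,V=np.linalg.eigh(np.cov(q[:,:2].T)); print(" pca",np.degrees(np.arctan2(V[1,1],V[0,1]))%180, np.sqrt(w))
    bl=(b>110)&(b>r+50)&(b>g+30)&(abs(P[...,2]-.03)<.006)
    h=P[bl]; c,s,a=cv2.minAreaRect(h[:,:2].astype(np.float32)); print(" holder",len(h),c,s,a,np.median(h[:,2]))
    # body: near canister, z .01-.1
    near=np.hypot(P[...,0]-q2[:,0].mean(),P[...,1]-q2[:,1].mean())<.06
    for lo,hi in((.08,.1),(.02,.1)):
        k=P[near&(P[...,2]>lo)&(P[...,2]<hi)]
        c,s,a=cv2.minAreaRect(k[:,:2].astype(np.float32)); print(" body",len(k),c,s,a)
    k=P[near&(P[...,2]<.015)]; print(" table z",np.median(k[:,2]))
cv2.imwrite("pics/crop0.png",np.hstack(f))
```

```text
top fin 60 [0.55808116 0.12976826 0.13780404] [0.58484481 0.14593898 0.14295031]
 red 228 [nan nan nan]
 fin rect (0.5631383061408997, 0.13173268735408783) (0.04518822953104973, 0.013673682697117329) 22.874479293823242
 pca 24.28287557677166 [0.00434736 0.01155045]
 holder 928 (0.530517578125, -0.2322056144475937) (0.11726778000593185, 0.12093815207481384) 14.372640609741211 0.029811744846759747
 body 0 (0.0, 0.0) (0.0, 0.0) 0.0
 body 0 (0.0, 0.0) (0.0, 0.0) 0.0
 table z nan
side fin 30 [0.55898392 0.12771597 0.13760647] [0.58196689 0.13736059 0.14379675]
 red 116 [nan nan nan]
 fin rect (0.5622873902320862, 0.1269802451133728) (0.042423542588949203, 0.013430740684270859) 10.243180274963379
 pca 18.28528923676822 [0.00286558 0.01247699]
 holder 847 (0.529538094997406, -0.2324146032333374) (0.11924412101507187, 0.12028375267982483) 14.340163230895996 0.030935379151626696
 body 0 (0.0, 0.0) (0.0, 0.0) 0.0
 body 0 (0.0, 0.0) (0.0, 0.0) 0.0
 table z nan
  return _methods._mean(a, axis=axis, dtype=dtype,
  ret = ret.dtype.type(ret / rcount)
```

View pics/crop0.png

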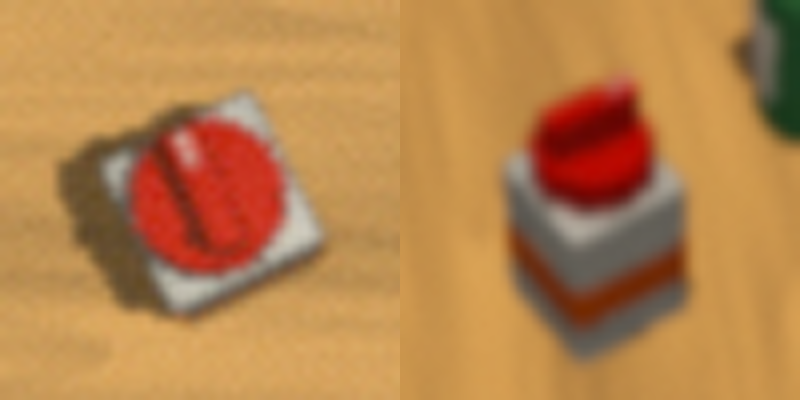

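The crop shows the red fin with its white mark near the +x end and a metal body with an orange band, so this is the right canister. Next I refine the body yaw and the fin.

```bash
cat >> h.py <<'E'
def onplane(name,uv,z):
    c=calibration(name);K=np.array(c["camera_matrix"]);W=np.linalg.inv(np.array(c["world_to_cam"]))
    p=cv2.undistortPoints(np.asarray(uv,np.float64).reshape(-1,1,2),K,np.array([c["k1"],0,0,0,0.])).reshape(-1,2)
    d=np.c_[p[:,0],-p[:,1],-np.ones(len(p))]@W[:3,:3].T; o=W[:3,3]
    return (o+d*((z-o[2])/d[:,2])[:,None])[:,:2]
def up(im,u,v,r=30,s=8):
    m=np.float32([[s,0,-(u-r)*s],[0,s,-(v-r)*s]])
    return cv2.warpAffine(im,m,(2*r*s,2*r*s),flags=cv2.INTER_CUBIC), lambda c:np.asarray(c,float).reshape(-1,2)/s+[u-r,v-r]
def rect(name,mask,f,z,tag):
    mask=cv2.morphologyEx(mask.astype(np.uint8),cv2.MORPH_OPEN,np.ones((7,7)))
    cs,_=cv2.findContours(mask,cv2.RETR_EXTERNAL,cv2.CHAIN_APPROX_NONE)
    c=max(cs,key=cv2.contourArea); h=onplane(name,f(c),z)
    r=cv2.minAreaRect((h*1000).astype(np.float32)); print(name,tag,np.round(r[0],1),np.round(r[1],1),round(r[2],1)); return h
E
cat > m.py <<'E'
from h import *
import sys
def run(cu,cz=0):
  for n,(u,v),(hu,hv) in(("top",cu[0],(409,225)),("side",cu[1],(312,287))):
    im=np.mean([camera(n)[0].astype(np.float32) for _ in range(4)],0).astype(np.uint8)
    I,f=up(im,u,v); H=cv2.cvtColor(I,cv2.COLOR_BGR2HSV).astype(int)
    red=((H[...,0]<6)|(H[...,0]>174))&(H[...,1]>190)&(H[...,2]>90)
    gray=(H[...,1]<70)&(H[...,2]>120)
    h=rect(n,red|gray,f,.09+cz,"bodytop")
    rect(n,red,f,.112+cz,"cap")
    I,f=up(im,hu,hv,45); H=cv2.cvtColor(I,cv2.COLOR_BGR2HSV).astype(int)
    blue=(abs(H[...,0]-110)<15)&(H[...,1]>120)&(H[...,2]>60)
    rect(n,blue,f,.03,"holder")
    cv2.imwrite(f"/tmp/{n}d.png",(gray*255).astype(np.uint8))
run(((291,215),(305,192)))
E
python3 m.py
python3 - <<'E'
from h import *
# fin top from averaged depth clouds
Q=[]
for n,(u,v) in(("top",(291,215)),("side",(305,192))):
    for _ in range(4):
        im,d=camera(n);P=pts(n,d);P[d==0]=9
        m=np.zeros(d.shape,bool);m[v-25:v+25,u-25:u+25]=1
        m&=(P[...,2]>.128)&(P[...,2]<.15)&(im[...,2]>110)
        Q.append(P[m][:,:2])
    q=np.vstack(Q[-4:])
    q=q[np.hypot(*(q-np.median(q,0)).T)<.03]
    w,V=np.linalg.eigh(np.cov(q.T));print(n,len(q),q.mean(0),np.degrees(np.arctan2(V[1,1],V[0,1]))%180,np.sqrt(w),cv2.minAreaRect(q.astype(np.float32)))
    near=None
    P=P.copy(); k=P[(np.hypot(P[...,0]-.561,P[...,1]-.13)<.055)&(P[...,2]>.075)&(P[...,2]<.098)]
    if len(k)>5: print("body",len(k),np.median(k[:,2]),cv2.minAreaRect((k[:,:2]*1000).astype(np.float32)))
E
```

```text
top bodytop [565.8 133.5] [52.3 53.3] 88.9
top cap [563.7 132.4] [51.4 52.3] 88.9
top holder [ 530.6 -231. ] [116.5 118.8] 14.4
side bodytop [566.1 150.8] [53.3 71.1] 1.9
side cap [563.7 129.7] [52.1 69.6] 1.9
side holder [ 530.1 -237. ] [119.4 127.6] 14.7
top 321 [0.5638196  0.13209451] 22.710815342520192 [0.0039955  0.01394081] ((0.5645703077316284, 0.1323595643043518), (0.04857611283659935, 0.013722000643610954), 22.903114318847656)
body 145 0.08887284540814644 ((564.1697387695312, 132.1239013671875), (63.465301513671875, 61.6512451171875), 25.638980865478516)
side 237 [0.56355589 0.13112823] 21.23712404329038 [0.00415819 0.01444751] ((0.563995361328125, 0.13223649561405182), (0.049492284655570984, 0.016470052301883698), 23.11800765991211)
body 133 0.08916559183249184 ((564.5634155273438, 129.11349487304688), (62.775306701660156, 64.00392150878906), 25.288101196289062)
```

>>> apply_moves --pt "0.036 -0.032 0 0 0 4 0.05" --pt "0.073 -0.063 0 0 0 8 0.05" --pt "0.11 -0.095 0 0 0 12 0.05" --pt "0.147 -0.127 0 0 0 16 0.05" --pt "0.184 -0.159 0 0 0 20 0.05" --pt "0.221 -0.191 0 0 0 24 0.05" --pt "0.258 -0.223 0 0 0 28 0.05" --pt "0.295 -0.255 0 0 0 32 0.05" --pt "0.332 -0.287 0 0 0 36 0.05" --pt "0.364 -0.314 0 0 0 36.9 0.05" --squeeze 40

```text
t: 1.9
eef_pos: [0.4933, 0.1932, 0.21]
ee_rot: [[-0.921, -0.389, 0.0], [-0.389, 0.921, 0.0], [-0.0, -0.0, -1.0]]
force: [0.5, 0.5, -0.6]
width: 0.05
finger_force: 0.0
```

>>> apply_moves --pt "0.036 -0.031 0 0 0 0 0.05" --pt "0.072 -0.063 0 0 0 0 0.05" --pt "0.072 -0.063 0 0 0 0 0.05" --pt "0.072 -0.063 0 0 0 0 0.05" --pt "0.072 -0.063 0 0 0 0 0.05"

```text
t: 2.4
eef_pos: [0.5632, 0.133, 0.2101]
ee_rot: [[-0.921, -0.389, -0.0], [-0.389, 0.921, 0.0], [-0.0, 0.0, -1.0]]
force: [0.0, -0.6, -0.6]
width: 0.0501
finger_force: 0.0
```

```bash
cat > s.py <<'E'
from h import *
s=get_state();R=np.array(s["ee_rot"]);print(s["t"],np.round(s["eef_pos"],4),"yawy",np.degrees(np.arctan2(R[1,1],R[0,1])),"z",R[:,2].round(4),"q",np.round(s["qpos"],1),"F",np.round(s["force"],2),"M",np.round(s["wrist_torque"],3),s["width"],s["finger_force"])
E
python3 s.py
```

```text
2.4 [0.5632 0.133  0.2101] yawy 112.8619054657058 z [-0.e+00  4.e-04 -1.e+00] q [   9.6   11.7   70.7    0.    97.6 -103.2] F [ 0.02 -0.63 -0.62] M [-0.013 -0.029 -0.015] 0.05012732915441575 0.0
```

>>> apply_moves --pt "0.001 -0.001 -0.03 0 0 0 0.05" --pt "0.001 -0.001 -0.06 0 0 0 0.05" --pt "0.001 -0.001 -0.08 0 0 0 0.05" --pt "0.001 -0.001 -0.094 0 0 0 0.05" --pt "0.001 -0.001 -0.094 0 0 0 0.05" --pt "0.001 -0.001 -0.094 0 0 0 0.03" --pt "0.001 -0.001 -0.094 0 0 0 0.015" --pt "0.001 -0.001 -0.094 0 0 0 0.005" --pt "0.001 -0.001 -0.094 0 0 0 0.005" --pt "0.001 -0.001 -0.094 0 0 0 0.005" --squeeze 40

```text
t: 3.4
eef_pos: [0.5659, 0.1318, 0.1187]
ee_rot: [[-0.922, -0.388, 0.004], [-0.388, 0.922, 0.002], [-0.005, -0.0, -1.0]]
force: [-1.6, 2.5, 6.6]
width: 0.0049
finger_force: 7.7
```

>>> apply_moves --pt "0 0 0 0 0 0 0.005" --pt "0 0 0 0 0 0 0.005" --pt "0 0 0.004 0 0 0 0.005" --pt "0 0 0.01 0 0 0 0.005" --pt "0 0 0.01 0 0 0 0.005"

```text
t: 3.9
eef_pos: [0.5653, 0.1312, 0.1273]
ee_rot: [[-0.922, -0.388, 0.002], [-0.388, 0.922, 0.0], [-0.002, -0.001, -1.0]]
force: [-0.6, 0.3, -0.1]
width: 0.0051
finger_force: 0.0
```

```bash
python3 s.py
```

```text
3.9 [0.5653 0.1312 0.1273] yawy 112.80970672435673 z [ 2.1e-03  3.0e-04 -1.0e+00] q [   9.4   14.    77.5   -0.    88.3 -103.4] F [-0.63  0.34 -0.12] M [ 0.006 -0.039 -0.034] 0.005079458089724113 0.0
```

The fingers closed to 5 mm, so they missed the fin. I'll look before moving on.

Run:
```python
from h import *
a=snap("top","a_top")[0];b=snap("side","a_side")[0]
cv2.imwrite("pics/a.png",np.hstack([cv2.resize(a[165:265,241:341],(400,400),interpolation=2),cv2.resize(b[130:230,255:355],(400,400),interpolation=2)]))
```

```text
(no output)
```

View pics/a.png

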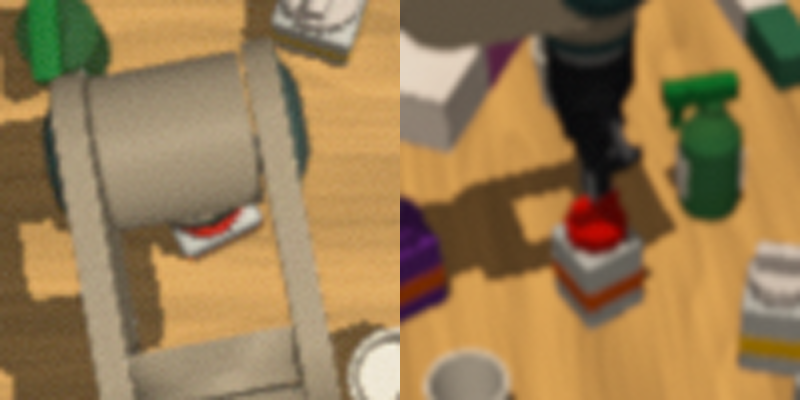

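```bash
python3 - <<'E'
from h import *
z=np.load("/tmp/a_side.npz");im,P=z["im"].astype(int),z["P"]
m=(abs(P[...,0]-.565)<.07)&(abs(P[...,1]-.13)<.07)
red=m&(im[...,2]>100)&(im[...,1]<60)&(im[...,0]<60)
q=P[red];print("red",len(q),q.min(0),q.max(0),np.sort(q[:,2])[::5].round(3))
k=P[m&(im.max(2)<70)&(P[...,2]>.1)];o=np.argsort(k[:,2]);print(k[o][:25].round(3))
t=P[m&(abs(P[...,2]-.09)<.006)];print("body",cv2.minAreaRect((t[:,:2]*1000).astype(np.float32)))
I=cv2.resize(im[150:210,275:335].astype(np.uint8),(600,600),interpolation=2);cv2.imwrite("pics/b.png",I)
E
python3 s.py
```

```text
red 189 [0.52939335 0.08865456 0.02902207] [0.60376535 0.13721209 0.14268302] [0.029 0.032 0.034 0.035 0.037 0.038 0.04  0.043 0.044 0.045 0.046 0.048
 0.051 0.097 0.1   0.103 0.105 0.107 0.108 0.11  0.111 0.112 0.113 0.113
 0.114 0.114 0.114 0.115 0.116 0.118 0.119 0.121 0.125 0.129 0.134 0.138
 0.139 0.141]
[[0.57  0.134 0.138]
 [0.567 0.134 0.138]
 [0.578 0.137 0.139]
 [0.574 0.131 0.14 ]
 [0.556 0.131 0.153]
 [0.573 0.123 0.153]
 [0.562 0.123 0.155]
 [0.553 0.132 0.158]
 [0.556 0.129 0.16 ]
 [0.576 0.12  0.161]
 [0.568 0.116 0.161]
 [0.573 0.12  0.161]
 [0.565 0.116 0.162]
 [0.577 0.123 0.162]
 [0.562 0.121 0.162]
 [0.558 0.121 0.162]
 [0.553 0.13  0.165]
 [0.569 0.116 0.165]
 [0.562 0.122 0.166]
 [0.569 0.119 0.167]
 [0.556 0.126 0.168]
 [0.565 0.114 0.168]
 [0.553 0.132 0.168]
 [0.577 0.121 0.169]
 [0.558 0.119 0.17 ]]
body ((562.858642578125, 131.02780151367188), (62.83729553222656, 63.50254440307617), 25.900379180908203)
4.0 [0.5649 0.1312 0.1261] yawy 112.80810396153201 z [ 3.e-04  1.e-04 -1.e+00] q [   9.4   14.1   77.6    0.    88.3 -103.4] F [-0.21  0.74  0.14] M [-0.008  0.042  0.013] 0.004664001276560522 0.0
```

View pics/b.png

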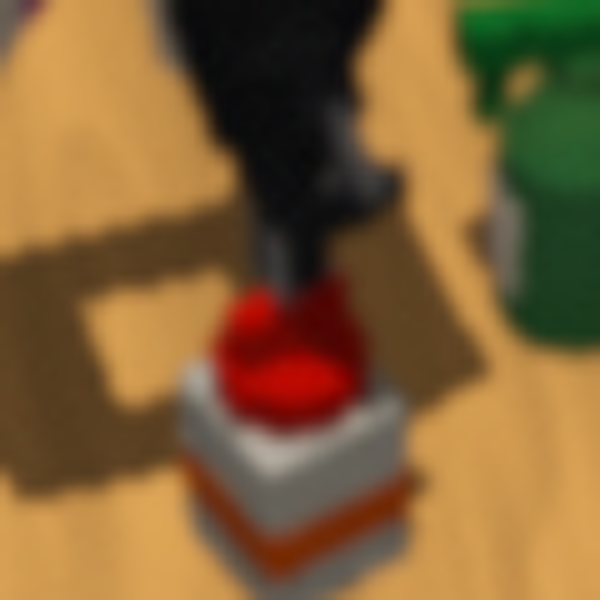

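>>> apply_moves --pt "0 0 0.03 0 0 0 0.014" --pt "0 0 0.064 0 0 0 0.014" --pt "0 0 0.064 0 0 0 0.014" --pt "0 0 0.064 0 0 0 0.014"

```text
t: 4.4
eef_pos: [0.565, 0.1312, 0.1904]
ee_rot: [[-0.922, -0.388, 0.001], [-0.388, 0.922, 0.0], [-0.001, -0.0, -1.0]]
force: [0.3, 0.1, -0.5]
width: 0.0141
finger_force: 0.0
```

```bash
python3 s.py
python3 - <<'E'
from h import *
im,P=snap("side","c_side")
m=(abs(P[...,0]-.565)<.1)&(abs(P[...,1]-.13)<.08)&(P[...,2]>.144)&(P[...,2]<.25)
k=P[m];k=k[np.argsort(k[:,2])];print(k[:30].round(3))
cv2.imwrite("pics/c.png",cv2.resize(im[135:210,265:340],(600,600),interpolation=2))
# where TCP would be drawn
c=calibration("side");K=np.array(c["camera_matrix"]);T=np.array(c["world_to_cam"])
for z in(.19,.2,.21): 
    p=T@[.5649,.1312,z,1];q=K@[p[0],-p[1],-p[2]];print(z,((q/q[2])[:2]-[265,135])*8)
E
```

```text
4.4 [0.565  0.1312 0.1904] yawy 112.81153686882213 z [ 1.3e-03  3.0e-04 -1.0e+00] q [   9.4   12.2   72.4    0.    95.3 -103.4] F [ 0.29  0.05 -0.54] M [ 0.021  0.07  -0.001] 0.014083566010054104 0.0
[[0.563 0.117 0.214]
 [0.564 0.12  0.216]
 [0.57  0.119 0.216]
 [0.555 0.135 0.218]
 [0.552 0.133 0.22 ]
 [0.56  0.116 0.22 ]
 [0.577 0.118 0.22 ]
 [0.556 0.136 0.221]
 [0.564 0.119 0.221]
 [0.552 0.136 0.222]
 [0.574 0.121 0.222]
 [0.549 0.14  0.223]
 [0.573 0.115 0.224]
 [0.556 0.137 0.225]
 [0.57  0.114 0.225]
 [0.552 0.137 0.225]
 [0.577 0.117 0.226]
 [0.564 0.118 0.227]
 [0.566 0.107 0.227]
 [0.56  0.118 0.228]
 [0.557 0.123 0.228]
 [0.559 0.112 0.229]
 [0.553 0.138 0.229]
 [0.556 0.137 0.229]
 [0.549 0.138 0.23 ]
 [0.566 0.109 0.23 ]
 [0.567 0.114 0.23 ]
 [0.564 0.119 0.23 ]
 [0.577 0.117 0.231]
 [0.55  0.141 0.232]]
0.19 [305.06080238 273.41357142]
0.2 [304.34042538 256.75833962]
0.21 [303.61185761 239.91373591]
```

View pics/c.png

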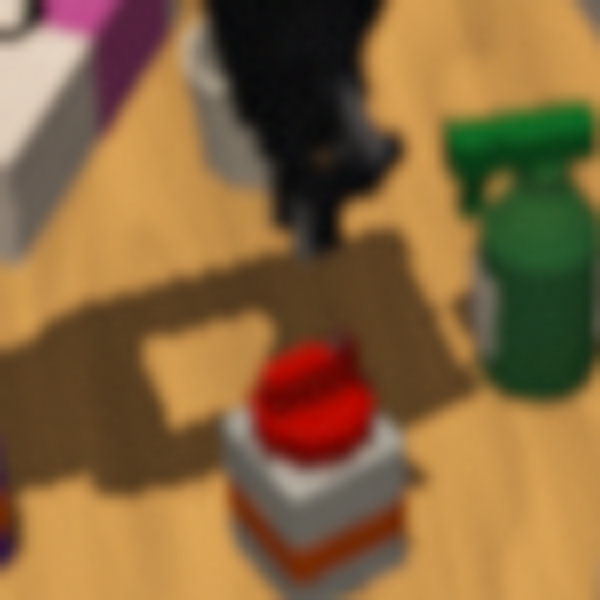

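The fingertips really end about 15–20 mm above the reported TCP: the image puts them at z ≈ 0.205 with the TCP at 0.190. So the fingers shut on top of the fin. The canister looks undisturbed, but I'll re-measure the fin.

```bash
cat > fin.py <<'E'
from h import *
n,(u,v)="side",(305,192);q=[];B=[]
for _ in range(4):
    im,d=camera(n);P=pts(n,d);P[d==0]=9
    m=np.zeros(d.shape,bool);m[v-25:v+25,u-25:u+25]=1
    B.append(P[m&(P[...,2]>.075)&(P[...,2]<.098)&(np.hypot(P[...,0]-.563,P[...,1]-.131)<.055)])
    q.append(P[m&(P[...,2]>.128)&(P[...,2]<.15)&(im[...,2]>110)][:,:2])
q=np.vstack(q);q=q[np.hypot(*(q-np.median(q,0)).T)<.03]
print(cv2.minAreaRect((q*1000).astype(np.float32)),q.mean(0),[cv2.minAreaRect((b[:,:2]*1000).astype(np.float32)) for b in B])
E
python3 fin.py
```

```text
((558.01708984375, 130.28164672851562), (35.33132553100586, 18.06278419494629), 24.47366714477539) [0.55741977 0.128792  ] [((563.6331787109375, 130.36410522460938), (61.944637298583984, 64.96576690673828), 27.387344360351562), ((565.7430419921875, 130.42347717285156), (67.25273895263672, 60.972469329833984), 21.733686447143555), ((564.08447265625, 131.38763427734375), (65.27572631835938, 60.990943908691406), 25.625015258789062), ((564.446044921875, 131.61508178710938), (64.44535827636719, 65.43626403808594), 24.92301368713379)]
```

>>> apply_moves --pt "0 0 0 0 0 0 0.045" --pt "-0.001 0 -0.03 0 0 0 0.045" --pt "-0.001 0 -0.05 0 0 0 0.045" --pt "-0.001 0 -0.07 0 0 0 0.045" --pt "-0.001 0 -0.08 0 0 0 0.045" --pt "-0.001 0 -0.085 0 0 0 0.045" --pt "-0.001 0 -0.085 0 0 0 0.045"

```text
t: 5.35
eef_pos: [0.5637, 0.1313, 0.1048]
ee_rot: [[-0.922, -0.388, -0.001], [-0.388, 0.922, 0.0], [0.0, 0.0, -1.0]]
force: [1.2, -0.3, -0.4]
width: 0.0455
finger_force: 0.0
```

```bash
python3 s.py
```

```text
5.35 [0.5637 0.1313 0.1048] yawy 112.8182614424751 z [-5.e-04  0.e+00 -1.e+00] q [   9.4   14.8   79.2    0.    86.  -103.4] F [ 1.18 -0.34 -0.45] M [-0.037 -0.036 -0.056] 0.04546812189711926 0.0
```

>>> apply_moves --pt "0 0 -0.003 0 0 0 0.045" --pt "0 0 -0.006 0 0 0 0.045" --pt "0 0 -0.006 0 0 0 0.03" --pt "0 0 -0.006 0 0 0 0.02" --pt "0 0 -0.006 0 0 0 0.01" --pt "0 0 -0.006 0 0 0 0.005" --pt "0 0 -0.006 0 0 0 0.005" --pt "0 0 -0.006 0 0 0 0.005" --squeeze 40

```text
t: 6.15
eef_pos: [0.5638, 0.1316, 0.0993]
ee_rot: [[-0.922, -0.388, 0.0], [-0.388, 0.922, 0.001], [-0.001, 0.0, -1.0]]
force: [-1.1, 1.4, 3.9]
width: 0.0131
finger_force: 40.8
```

```bash
python3 s.py
```

```text
6.15 [0.5638 0.1316 0.0993] yawy 112.82899467903017 z [ 3.e-04  6.e-04 -1.e+00] q [   9.5   15.1   79.6    0.    85.3 -103.4] F [-1.11  1.43  3.88] M [ 0.528  0.245 -0.045] 0.013061276234719952 40.787721276283264
```

>>> apply_moves --pt "0 0 0.005 0 0 0 0.005" --pt "0 0 0.02 0 0 0 0.005" --pt "0 0 0.045 0 0 0 0.005" --pt "0 0 0.075 0 0 0 0.005" --pt "0 0 0.1 0 0 0 0.005" --pt "0 0 0.1 0 0 0 0.005" --pt "0 0 0.1 0 0 0 0.005"

```text
t: 6.85
eef_pos: [0.5637, 0.131, 0.1985]
ee_rot: [[-0.922, -0.388, -0.0], [-0.388, 0.922, -0.0], [0.0, -0.0, -1.0]]
force: [-0.6, 0.4, -5.1]
width: 0.0129
finger_force: 39.7
```

```bash
python3 s.py
```

```text
6.85 [0.5637 0.131  0.1985] yawy 112.80097886846258 z [-1.e-04 -2.e-04 -1.e+00] q [   9.4   11.9   71.8   -0.    96.3 -103.4] F [-0.57  0.37 -5.15] M [ 0.03  -0.072  0.008] 0.012946725798070532 39.73503291606903
```

>>> apply_moves --pt "-0.001 -0.012 0 0 0 0 0.005" --pt "-0.004 -0.048 0 0 0 -1.5 0.005" --pt "-0.008 -0.09 0 0 0 -3 0.005" --pt "-0.013 -0.135 0 0 0 -4.5 0.005" --pt "-0.018 -0.18 0 0 0 -6 0.005" --pt "-0.022 -0.225 0 0 0 -7.5 0.005" --pt "-0.026 -0.27 0 0 0 -9 0.005" --pt "-0.03 -0.315 0 0 0 -10 0.005" --pt "-0.033 -0.35 0 0 0 -11 0.005" --pt "-0.034 -0.363 0 0 0 -11 0.005"

```text
t: 7.85
eef_pos: [0.5277, -0.2355, 0.1966]
ee_rot: [[-0.98, -0.2, -0.004], [-0.2, 0.98, 0.001], [0.004, 0.001, -1.0]]
force: [0.4, -1.3, -4.5]
width: 0.0127
finger_force: 39.8
```

>>> apply_moves --pt "0 0 -0.02 0 0 0 0.005" --pt "0 0 -0.045 0 0 0 0.005" --pt "0 0 -0.045 0 0 0 0.005" --pt "0 0 -0.045 0 0 0 0.005" --pt "0 0 -0.045 0 0 0 0.005"

```text
t: 8.35
eef_pos: [0.5302, -0.2319, 0.1553]
ee_rot: [[-0.979, -0.205, 0.002], [-0.205, 0.979, -0.001], [-0.001, -0.001, -1.0]]
force: [0.5, -0.0, -4.1]
width: 0.0133
finger_force: 39.8
```

```bash
python3 s.py
python3 - <<'E'
from h import *
h=.055
for n in("side","top"):
    B=[];H=[]
    for i in range(4):
        im,d=camera(n);P=pts(n,d);P[d==0]=9
        r=np.hypot(P[...,0]-.53,P[...,1]+.232)
        hs=cv2.cvtColor(im,cv2.COLOR_BGR2HSV).astype(int)
        gr=hs[...,1]<80
        B.append(P[(r<.06)&gr&(abs(P[...,2]-.09-h)<.012)][:,:2]*1000)
        H.append(P[(r<.1)&(abs(hs[...,0]-110)<15)&(hs[...,1]>120)&(abs(P[...,2]-.03)<.006)][:,:2]*1000)
        z=P[(r<.05)&gr&(P[...,2]>.1)&(P[...,2]<.16)][:,2]
    print(n,"hist",np.histogram(z,bins=8,range=(.12,.16))[0])
    for X in (B,H):
        for b in X[:4]: print(len(b), cv2.minAreaRect(b.astype(np.float32)) if len(b)>3 else "")
    cv2.imwrite(f"/tmp/d_{n}.png",im)
a=cv2.imread("/tmp/d_side.png")[235:335,262:362];b=cv2.imread("/tmp/d_top.png")[175:275,359:459]
cv2.imwrite("pics/d.png",np.hstack([cv2.resize(a,(400,400),interpolation=2),cv2.resize(b,(400,400),interpolation=2)]))
E
```

```text
8.35 [ 0.5302 -0.2319  0.1553] yawy 101.84150695853768 z [ 1.6e-03 -8.0e-04 -1.0e+00] q [ -27.3   12.8   75.7    0.    91.4 -129.1] F [ 0.48 -0.01 -4.08] M [-0.009  0.036  0.052] 0.013309474878377045 39.831878542900085
side hist [20 23 22 27 33 75  6  0]
155 ((531.18505859375, -231.98294067382812), (64.38990783691406, 64.33465576171875), 13.632696151733398)
152 ((531.5052490234375, -233.55137634277344), (63.55278015136719, 61.48161697387695), 14.848318099975586)
150 ((531.8446044921875, -233.97789001464844), (64.08567810058594, 60.86869430541992), 13.898385047912598)
149 ((531.44140625, -233.27540588378906), (64.04658508300781, 64.92422485351562), 13.218323707580566)
600 ((529.62890625, -233.33876037597656), (118.6903076171875, 119.82167053222656), 14.560647010803223)
588 ((529.2734375, -233.5720977783203), (118.59636688232422, 118.04186248779297), 14.694881439208984)
604 ((529.5501708984375, -234.09715270996094), (118.21271514892578, 119.12955474853516), 14.489033699035645)
597 ((529.2999877929688, -233.5792694091797), (118.64775848388672, 119.10552978515625), 13.739778518676758)
to
[... 184 characters left out ...]
6.559104919433594, 75.36795043945312), 64.0953140258789)
64 ((539.9669799804688, -208.83013916015625), (36.342533111572266, 76.05915069580078), 64.58236694335938)
67 ((540.0133056640625, -209.49456787109375), (37.101783752441406, 76.30948638916016), 63.510929107666016)
294 ((531.0149536132812, -231.78900146484375), (115.9189682006836, 118.8424301147461), 14.016061782836914)
287 ((530.8834228515625, -231.33795166015625), (116.19732666015625, 117.85476684570312), 14.271106719970703)
297 ((530.8126220703125, -231.40499877929688), (116.82146453857422, 118.40287017822266), 13.587555885314941)
295 ((530.636962890625, -231.241943359375), (116.67445373535156, 117.91319274902344), 13.614175796508789)
```

View pics/d.png

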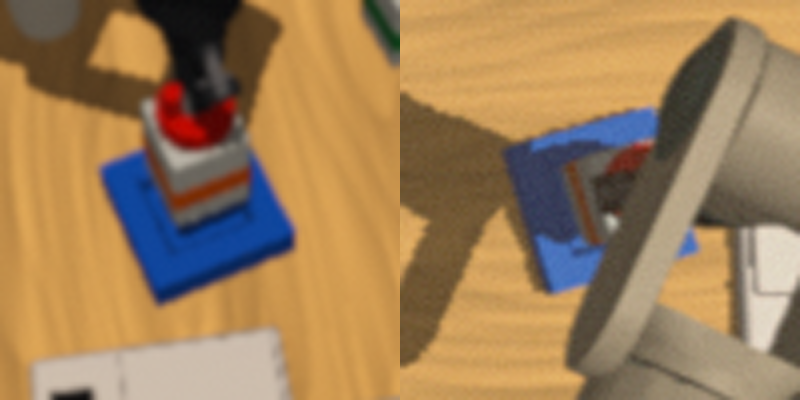

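The canister hangs upright over the well: body (531.5, −233.2) mm at 13.9°, holder (529.4, −233.6) mm at 14.4°. I'll correct by −1.5 mm in x and +0.5°, then lower gently.

>>> apply_moves --pt "-0.0015 0 -0.012 0 0 0.5 0.005" --pt "-0.0015 0 -0.024 0 0 0.5 0.005" --pt "-0.0015 0 -0.027 0 0 0.5 0.005" --pt "-0.0015 0 -0.03 0 0 0.5 0.005" --pt "-0.0015 0 -0.032 0 0 0.5 0.005" --pt "-0.0015 0 -0.034 0 0 0.5 0.005" --pt "-0.0015 0 -0.034 0 0 0.5 0.005"

```text
t: 9.45
eef_pos: [0.5282, -0.2317, 0.1198]
ee_rot: [[-0.977, -0.213, -0.0], [-0.213, 0.977, 0.0], [0.0, 0.0, -1.0]]
force: [-0.2, -0.8, -5.0]
width: 0.0133
finger_force: 39.8
```

```bash
python3 s.py
```

```text
9.45 [ 0.5282 -0.2317  0.1198] yawy 102.3176561658456 z [-1.e-04  2.e-04 -1.e+00] q [ -27.4   13.9   78.6    0.    87.5 -129.7] F [-0.22 -0.83 -5.01] M [-0.031  0.007 -0.016] 0.013293350495815403 39.79991555213928
```

>>> apply_moves --pt "0 0 -0.002 0 0 0 0.005" --pt "0 0 -0.004 0 0 0 0.005" --pt "0 0 -0.006 0 0 0 0.005" --pt "0 0 -0.0075 0 0 0 0.005" --pt "0 0 -0.0085 0 0 0 0.005" --pt "0 0 -0.0085 0 0 0 0.005"

```text
t: 10.05
eef_pos: [0.5283, -0.2317, 0.1115]
ee_rot: [[-0.977, -0.213, 0.0], [-0.213, 0.977, 0.0], [-0.0, 0.0, -1.0]]
force: [-0.2, 0.2, -4.8]
width: 0.0128
finger_force: 39.8
```

```bash
python3 s.py
```

```text
10.05 [ 0.5283 -0.2317  0.1115] yawy 102.3189852407039 z [ 0.e+00  1.e-04 -1.e+00] q [ -27.4   14.2   79.2    0.    86.6 -129.7] F [-0.16  0.16 -4.75] M [-0.069 -0.012 -0.009] 0.012767447756832489 39.838308691978455
```

Still hanging free, so I'll go on in 0.5 mm steps until contact.

>>> apply_moves --pt "0 0 -0.0005 0 0 0 0.005" --pt "0 0 -0.001 0 0 0 0.005" --pt "0 0 -0.0015 0 0 0 0.005" --pt "0 0 -0.0015 0 0 0 0.005"

```text
t: 10.45
eef_pos: [0.5286, -0.2318, 0.1111]
ee_rot: [[-0.977, -0.213, 0.001], [-0.213, 0.977, -0.0], [-0.001, -0.001, -1.0]]
force: [-2.4, 1.9, 5.5]
width: 0.0129
finger_force: 41.2
```

```bash
python3 s.py
```

```text
10.45 [ 0.5286 -0.2318  0.1111] yawy 102.32126513033853 z [ 1.3e-03 -4.0e-04 -1.0e+00] q [ -27.4   14.2   79.2    0.    86.5 -129.7] F [-2.44  1.92  5.53] M [0.387 0.573 0.003] 0.012887114436832754 41.17905914783478
```

Seated: the foot has dropped by the expected 12 mm, with TCP at 0.111. I'll ease the load off and turn clockwise in small steps, reading the torque each time.

>>> apply_moves --pt "0 0 0.001 0 0 0 0.005" --pt "0 0 0.001 0 0 -2 0.005" --pt "0 0 0.001 0 0 -4 0.005" --pt "0 0 0.001 0 0 -4 0.005" --squeeze 60

```text
t: 10.85
eef_pos: [0.5287, -0.232, 0.1111]
ee_rot: [[-0.99, -0.144, 0.001], [-0.144, 0.99, -0.001], [-0.001, -0.001, -1.0]]
force: [1.0, -0.1, 0.9]
width: 0.0127
finger_force: 62.0
```

```bash
python3 s.py
```

```text
10.85 [ 0.5287 -0.232   0.1111] yawy 98.30657675618043 z [ 1.4e-03 -6.0e-04 -1.0e+00] q [ -27.4   14.2   79.2    0.    86.5 -125.7] F [ 1.01 -0.06  0.94] M [-0.037 -0.293  0.01 ] 0.012677197180195183 62.01634168624878
```

>>> apply_moves --pt "0 0 0 0 0 -2 0.005" --pt "0 0 0 0 0 -4 0.005" --pt "0 0 0 0 0 -4 0.005"

```text
t: 11.15
eef_pos: [0.5287, -0.2319, 0.1111]
ee_rot: [[-0.997, -0.076, 0.001], [-0.076, 0.997, -0.0], [-0.001, -0.001, -1.0]]
force: [1.2, 0.2, 1.2]
width: 0.0124
finger_force: 62.0
```

```bash
python3 s.py
```

```text
11.15 [ 0.5287 -0.2319  0.1111] yawy 94.35477234423611 z [ 1.2e-03 -4.0e-04 -1.0e+00] q [ -27.4   14.2   79.2    0.    86.5 -121.7] F [1.16 0.2  1.19] M [-0.03  -0.295  0.071] 0.012397160798020326 62.028433084487915
```

>>> apply_moves --pt "0 0 0 0 0 -2 0.005" --pt "0 0 0 0 0 -4 0.005" --pt "0 0 0 0 0 -4 0.005"

```text
t: 11.45
eef_pos: [0.5286, -0.2318, 0.1111]
ee_rot: [[-1.0, -0.007, 0.001], [-0.007, 1.0, -0.0], [-0.001, -0.0, -1.0]]
force: [1.4, 0.5, 1.0]
width: 0.0123
finger_force: 62.0
```

```bash
python3 s.py
```

```text
11.45 [ 0.5286 -0.2318  0.1111] yawy 90.38250628399106 z [ 1.e-03 -2.e-04 -1.e+00] q [ -27.4   14.2   79.2    0.    86.5 -117.7] F [1.37 0.52 1.01] M [-0.027 -0.372  0.124] 0.012273014073314516 62.03505277633667
```

>>> apply_moves --pt "0 0 0 0 0 -2 0.005" --pt "0 0 0 0 0 -4 0.005" --pt "0 0 0 0 0 -4 0.005"

```text
t: 11.75
eef_pos: [0.5285, -0.2318, 0.1111]
ee_rot: [[-0.998, 0.063, 0.001], [0.063, 0.998, -0.0], [-0.001, -0.0, -1.0]]
force: [2.0, 1.2, 0.9]
width: 0.0126
finger_force: 62.1
```

```bash
python3 s.py
```

```text
11.75 [ 0.5285 -0.2318  0.1111] yawy 86.4047850195319 z [ 8.e-04 -1.e-04 -1.e+00] q [ -27.4   14.2   79.2    0.    86.5 -113.8] F [2.01 1.19 0.88] M [ 0.027 -0.362  0.084] 0.012632020544982053 62.108484506607056
```

>>> apply_moves --pt "0 0 0 0 0 -2 0.005" --pt "0 0 0 0 0 -4 0.005" --pt "0 0 0 0 0 -4 0.005"

```text
t: 12.05
eef_pos: [0.5285, -0.2317, 0.1111]
ee_rot: [[-0.991, 0.132, 0.001], [0.132, 0.991, 0.0], [-0.001, 0.0, -1.0]]
force: [2.0, -0.0, 1.5]
width: 0.0122
finger_force: 62.2
```

```bash
python3 s.py
```

```text
12.05 [ 0.5285 -0.2317  0.1111] yawy 82.41862318554463 z [ 7.e-04  0.e+00 -1.e+00] q [ -27.4   14.2   79.2    0.    86.6 -109.8] F [ 2.02 -0.03  1.46] M [ 0.108 -0.401  0.064] 0.01223056998306852 62.167664766311646
```

>>> apply_moves --pt "0 0 0 0 0 -2 0.005" --pt "0 0 0 0 0 -4 0.005" --pt "0 0 0 0 0 -4 0.005"

```text
t: 12.35
eef_pos: [0.5285, -0.2317, 0.1112]
ee_rot: [[-0.98, 0.201, 0.001], [0.201, 0.98, 0.0], [-0.001, 0.0, -1.0]]
force: [1.8, 1.3, 3.0]
width: 0.0129
finger_force: 62.2
```

```bash
python3 s.py
```

```text
12.35 [ 0.5285 -0.2317  0.1112] yawy 78.42424657699065 z [ 6.e-04  1.e-04 -1.e+00] q [ -27.4   14.2   79.2    0.    86.6 -105.8] F [1.75 1.34 2.97] M [ 0.151 -0.385  0.12 ] 0.012887747164112593 62.22355127334595
```

>>> apply_moves --pt "0 0 0 0 0 -2 0.005" --pt "0 0 0 0 0 -4 0.005" --pt "0 0 0 0 0 -4 0.005"

```text
t: 12.65
eef_pos: [0.5284, -0.2317, 0.1111]
ee_rot: [[-0.963, 0.268, 0.001], [0.268, 0.963, 0.0], [-0.001, 0.0, -1.0]]
force: [1.8, 1.7, 2.2]
width: 0.0128
finger_force: 62.3
```

```bash
python3 s.py
```

```text
12.65 [ 0.5284 -0.2317  0.1111] yawy 74.4269458459522 z [ 6.e-04  1.e-04 -1.e+00] q [ -27.4   14.2   79.2    0.    86.6 -101.8] F [1.76 1.71 2.23] M [ 0.217 -0.395  0.065] 0.012820224041721609 62.28354334831238
```

>>> apply_moves --pt "0 0 0 0 0 -2 0.005" --pt "0 0 0 0 0 -4 0.005" --pt "0 0 0 0 0 -4 0.005"

```text
t: 12.95
eef_pos: [0.5284, -0.2317, 0.1112]
ee_rot: [[-0.942, 0.335, 0.001], [0.335, 0.942, 0.0], [-0.001, 0.0, -1.0]]
force: [1.9, 1.9, 3.0]
width: 0.0125
finger_force: 62.3
```

```bash
python3 s.py
```

```text
12.95 [ 0.5284 -0.2317  0.1112] yawy 70.42695758345128 z [ 6.e-04  1.e-04 -1.e+00] q [-27.4  14.2  79.2   0.   86.6 -97.8] F [1.86 1.9  3.01] M [ 0.27  -0.353  0.02 ] 0.01247055666696051 62.34701156616211
```

>>> apply_moves --pt "0 0 0 0 0 -2 0.005" --pt "0 0 0 0 0 -4 0.005" --pt "0 0 0 0 0 -4 0.005"

```text
t: 13.25
eef_pos: [0.5284, -0.2317, 0.1112]
ee_rot: [[-0.917, 0.4, 0.001], [0.4, 0.917, 0.0], [-0.0, 0.0, -1.0]]
force: [2.7, 1.8, 2.3]
width: 0.0122
finger_force: 62.4
```

```bash
python3 s.py
```

```text
13.25 [ 0.5284 -0.2317  0.1112] yawy 66.43043366725088 z [ 5.e-04  1.e-04 -1.e+00] q [-27.4  14.2  79.2   0.   86.6 -93.8] F [2.65 1.8  2.31] M [ 0.306 -0.377  0.057] 0.012194689430274058 62.41362690925598
```

>>> apply_moves --pt "0 0 0 0 0 -2 0.005" --pt "0 0 0 0 0 -4 0.005" --pt "0 0 0 0 0 -4 0.005"

```text
t: 13.55
eef_pos: [0.5284, -0.2316, 0.1112]
ee_rot: [[-0.886, 0.463, 0.001], [0.463, 0.886, 0.0], [-0.0, 0.0, -1.0]]
force: [2.6, 1.9, 3.9]
width: 0.0125
finger_force: 62.5
```

```bash
python3 s.py
```

```text
13.55 [ 0.5284 -0.2316  0.1112] yawy 62.43565342980371 z [ 6.e-04  1.e-04 -1.e+00] q [-27.3  14.2  79.2   0.   86.6 -89.8] F [2.63 1.89 3.89] M [ 0.441 -0.445  0.088] 0.012493008460047203 62.48232364654541
```

>>> apply_moves --pt "0 0 0 0 0 -2 0.005" --pt "0 0 0 0 0 -4 0.005" --pt "0 0 0 0 0 -4 0.005"

```text
t: 13.85
eef_pos: [0.5284, -0.2316, 0.1112]
ee_rot: [[-0.852, 0.523, 0.001], [0.523, 0.852, 0.0], [-0.0, 0.0, -1.0]]
force: [2.4, 3.1, 3.8]
width: 0.0124
finger_force: 62.6
```

```bash
python3 s.py
```

```text
13.85 [ 0.5284 -0.2316  0.1112] yawy 58.433228028470396 z [ 6.e-04  1.e-04 -1.e+00] q [-27.4  14.2  79.2   0.   86.6 -85.8] F [2.43 3.08 3.85] M [ 0.484 -0.361  0.086] 0.012397317678464416 62.552690505981445
```

>>> apply_moves --pt "0 0 0 0 0 -1.5 0.005" --pt "0 0 0 0 0 -3 0.005" --pt "0 0 0 0 0 -3 0.005"

```text
t: 14.15
eef_pos: [0.5284, -0.2317, 0.1112]
ee_rot: [[-0.822, 0.569, 0.001], [0.569, 0.822, 0.0], [-0.0, 0.0, -1.0]]
force: [2.4, 3.0, 4.9]
width: 0.0127
finger_force: 62.7
```

```bash
python3 s.py
```

```text
14.15 [ 0.5284 -0.2317  0.1112] yawy 55.29811247992016 z [ 5.e-04  0.e+00 -1.e+00] q [-27.4  14.2  79.2   0.   86.6 -82.7] F [2.36 2.98 4.9 ] M [ 0.533 -0.432  0.067] 0.012707754262581463 62.72356152534485
```

>>> apply_moves --pt "0 0 0 0 0 -1.5 0.005" --pt "0 0 0 0 0 -3 0.005" --pt "0 0 0 0 0 -3 0.005"

```text
t: 14.45
eef_pos: [0.5284, -0.2317, 0.1112]
ee_rot: [[-0.792, 0.611, 0.001], [0.611, 0.792, 0.0], [-0.0, 0.0, -1.0]]
force: [2.0, 3.3, 5.3]
width: 0.0125
finger_force: 62.8
```

```bash
python3 s.py
```

```text
14.45 [ 0.5284 -0.2317  0.1112] yawy 52.3320229592754 z [ 6.e-04  1.e-04 -1.e+00] q [-27.4  14.2  79.2   0.   86.6 -79.7] F [2.   3.26 5.35] M [ 0.639 -0.493  0.25 ] 0.012525956417140398 62.802278995513916
```

>>> apply_moves --pt "0 0 0 0 0 -1.5 0.005" --pt "0 0 0 0 0 -3 0.005" --pt "0 0 0 0 0 -3 0.005"

```text
t: 14.75
eef_pos: [0.5284, -0.2317, 0.1113]
ee_rot: [[-0.758, 0.652, 0.001], [0.652, 0.758, -0.0], [-0.001, 0.0, -1.0]]
force: [2.1, 3.2, 5.4]
width: 0.0124
finger_force: 62.8
```

```bash
python3 s.py
```

```text
14.75 [ 0.5284 -0.2317  0.1113] yawy 49.31640458957348 z [ 7.e-04 -0.e+00 -1.e+00] q [-27.4  14.2  79.2   0.   86.6 -76.7] F [2.12 3.17 5.38] M [ 0.62  -0.41   0.073] 0.012407168788081216 62.766183614730835
```

>>> apply_moves --pt "0 0 0 0 0 -1.5 0.005" --pt "0 0 0 0 0 -3 0.005" --pt "0 0 0 0 0 -3 0.005"

```text
t: 15.05
eef_pos: [0.5284, -0.2317, 0.1113]
ee_rot: [[-0.723, 0.691, 0.001], [0.691, 0.723, 0.0], [-0.0, 0.0, -1.0]]
force: [2.3, 3.4, 5.8]
width: 0.0128
finger_force: 62.8
```

```bash
python3 s.py
```

```text
15.05 [ 0.5284 -0.2317  0.1113] yawy 46.30223664143082 z [ 6.e-04  1.e-04 -1.e+00] q [-27.4  14.2  79.2   0.   86.6 -73.7] F [2.29 3.35 5.8 ] M [ 0.629 -0.423  0.033] 0.012783540078993412 62.7918541431427
```

The torque peaked at 0.25 near yaw 52° and then fell, so that was probably the first click. A little more turn should show the negative valley that confirms it.

>>> apply_moves --pt "0 0 0 0 0 -1.5 0.005" --pt "0 0 0 0 0 -3 0.005" --pt "0 0 0 0 0 -3 0.005"

```text
t: 15.35
eef_pos: [0.5283, -0.2317, 0.1112]
ee_rot: [[-0.686, 0.728, 0.0], [0.728, 0.686, 0.0], [-0.0, 0.0, -1.0]]
force: [0.9, 3.1, 6.3]
width: 0.0124
finger_force: 62.8
```

```bash
python3 s.py
```

```text
15.35 [ 0.5283 -0.2317  0.1112] yawy 43.302563063546074 z [ 4.e-04  2.e-04 -1.e+00] q [-27.4  14.2  79.2   0.   86.6 -70.7] F [0.86 3.08 6.35] M [ 0.712 -0.34  -0.076] 0.01244813540068949 62.80304789543152
```

>>> apply_moves --pt "0 0 0 0 0 -1.5 0.005" --pt "0 0 0 0 0 -3 0.005" --pt "0 0 0 0 0 -3 0.005"

```text
t: 15.65
eef_pos: [0.5283, -0.2317, 0.1113]
ee_rot: [[-0.647, 0.763, 0.0], [0.763, 0.647, 0.0], [-0.0, 0.0, -1.0]]
force: [1.6, 4.4, 5.7]
width: 0.0124
finger_force: 62.8
```

```bash
python3 s.py
```

```text
15.65 [ 0.5283 -0.2317  0.1113] yawy 40.29850298075149 z [ 4.e-04  3.e-04 -1.e+00] q [-27.4  14.2  79.2   0.   86.6 -67.7] F [1.63 4.45 5.71] M [ 0.715 -0.307 -0.006] 0.012415229360061435 62.79975771903992
```

>>> apply_moves --pt "0 0 0 0 0 -1.5 0.005" --pt "0 0 0 0 0 -3 0.005" --pt "0 0 0 0 0 -3 0.005"

```text
t: 15.95
eef_pos: [0.5283, -0.2316, 0.1113]
ee_rot: [[-0.606, 0.795, 0.0], [0.795, 0.606, 0.0], [-0.0, 0.0, -1.0]]
force: [2.0, 3.0, 5.5]
width: 0.0128
finger_force: 62.8
```

```bash
python3 s.py
```

```text
15.95 [ 0.5283 -0.2316  0.1113] yawy 37.29997843394029 z [ 4.e-04  2.e-04 -1.e+00] q [-27.4  14.2  79.2   0.   86.6 -64.7] F [2.03 3.03 5.48] M [ 0.766 -0.308  0.004] 0.012760330091310801 62.80342698097229
```

>>> apply_moves --pt "0 0 0 0 0 -1.5 0.005" --pt "0 0 0 0 0 -3 0.005" --pt "0 0 0 0 0 -3 0.005"

```text
t: 16.25
eef_pos: [0.5283, -0.2316, 0.1112]
ee_rot: [[-0.564, 0.826, 0.0], [0.826, 0.564, 0.0], [-0.0, 0.0, -1.0]]
force: [1.8, 3.7, 6.1]
width: 0.0124
finger_force: 62.8
```

```bash
python3 s.py
```

```text
16.25 [ 0.5283 -0.2316  0.1112] yawy 34.29916694589289 z [ 4.e-04  2.e-04 -1.e+00] q [-27.4  14.2  79.2   0.   86.6 -61.7] F [1.76 3.67 6.13] M [ 0.662 -0.291 -0.014] 0.012394884461661652 62.821898460388184
```

>>> apply_moves --pt "0 0 0 0 0 -1 0.005" --pt "0 0 0 0 0 -2 0.005" --pt "0 0 0 0 0 -2 0.005"

```text
t: 16.55
eef_pos: [0.5284, -0.2317, 0.1112]
ee_rot: [[-0.535, 0.845, 0.0], [0.845, 0.535, 0.0], [-0.0, 0.0, -1.0]]
force: [3.0, 3.4, 5.1]
width: 0.0125
finger_force: 62.8
```

```bash
python3 s.py
```

```text
16.55 [ 0.5284 -0.2317  0.1112] yawy 32.3260538226878 z [ 5.e-04  2.e-04 -1.e+00] q [-27.4  14.2  79.2   0.   86.6 -59.7] F [2.98 3.44 5.1 ] M [ 0.673 -0.386  0.101] 0.012496976885300203 62.80034780502319
```

>>> apply_moves --pt "0 0 0 0 0 -1 0.005" --pt "0 0 0 0 0 -2 0.005" --pt "0 0 0 0 0 -2 0.005"

```text
t: 16.85
eef_pos: [0.5284, -0.2316, 0.1112]
ee_rot: [[-0.505, 0.863, 0.001], [0.863, 0.505, 0.0], [-0.0, 0.001, -1.0]]
force: [2.1, 4.1, 5.2]
width: 0.0125
finger_force: 62.8
```

```bash
python3 s.py
```

```text
16.85 [ 0.5284 -0.2316  0.1112] yawy 30.34730089916352 z [ 6.e-04  2.e-04 -1.e+00] q [-27.3  14.2  79.2   0.   86.6 -57.7] F [2.12 4.15 5.17] M [ 0.682 -0.426  0.276] 0.012466566247544365 62.8487491607666
```

The second tooth is loading (torque 0.28), so exactly one click is made. I'll ease back to the rest position, release and retreat.

>>> apply_moves --pt "0 0 0 0 0 2.5 0.005" --pt "0 0 0 0 0 5 0.005" --pt "0 0 0 0 0 5 0.02" --pt "0 0 0 0 0 5 0.04" --pt "0 0 0 0 0 5 0.05" --pt "0 0 0 0 0 5 0.05" --pt "0 0 0.01 0 0 5 0.05" --pt "0 0 0.04 0 0 5 0.05" --pt "0 0 0.08 0 0 5 0.05" --pt "0 0 0.12 0 0 5 0.05"

```text
t: 17.85
eef_pos: [0.5279, -0.2317, 0.2329]
ee_rot: [[-0.578, 0.816, -0.0], [0.816, 0.578, 0.0], [0.0, -0.0, -1.0]]
force: [1.1, -0.5, -0.3]
width: 0.0505
finger_force: 0.0
```

>>> apply_moves --pt "-0.03 0.04 0 0 0 0 0.05" --pt "-0.06 0.08 0 0 0 0 0.05" --pt "-0.09 0.12 0 0 0 0 0.05" --pt "-0.12 0.16 0 0 0 0 0.05" --pt "-0.12 0.16 0 0 0 0 0.05" --pt "-0.12 0.16 0 0 0 0 0.05"

```text
t: 18.45
eef_pos: [0.4082, -0.0714, 0.2322]
ee_rot: [[-0.579, 0.815, 0.003], [0.815, 0.579, -0.001], [-0.002, 0.002, -1.0]]
force: [0.5, -0.4, 0.7]
width: 0.0499
finger_force: 0.0
```

```bash
python3 s.py
python3 - <<'E'
from h import *
for n,(u,v) in(("side",(312,270)),("top",(409,225))):
    im,P=snap(n,"e_"+n);hs=cv2.cvtColor(im,cv2.COLOR_BGR2HSV).astype(int)
    r=np.hypot(P[...,0]-.53,P[...,1]+.232)<.06
    b=P[r&(hs[...,1]<80)&(abs(P[...,2]-.102)<.008)];q=P[r&(P[...,2]>.142)&(P[...,2]<.165)]
    print(n,np.median(b[:,2]),cv2.minAreaRect((b[:,:2]*1000).astype(np.float32)))
    if len(q)>4: print(" fin",np.median(q[:,2]),cv2.minAreaRect((q[:,:2]*1000).astype(np.float32)))
    cv2.imwrite(f"/tmp/{n}.png",cv2.resize(im[v-50:v+50,u-50:u+50],(400,400),interpolation=2))
cv2.imwrite("pics/e.png",np.hstack([cv2.imread("/tmp/side.png"),cv2.imread("/tmp/top.png")]))
E
```

```text
18.45 [ 0.4082 -0.0714  0.2322] yawy 35.39274260575136 z [ 0.0027 -0.001  -1.    ] q [-15.  -15.7  95.   -0.  100.5 -50.4] F [ 0.53 -0.37  0.67] M [ 0.011 -0.019  0.005] 0.04985121250152843 0.0
side 0.10195448488560199 ((529.7677001953125, -234.08224487304688), (64.19638061523438, 60.915138244628906), 12.746393203735352)
 fin 0.15169335268765394 ((529.2962036132812, -233.42584228515625), (14.330516815185547, 47.136451721191406), 36.64173889160156)
top 0.10089289088781173 ((529.6575927734375, -231.64796447753906), (63.67790985107422, 63.81991958618164), 13.044041633605957)
 fin 0.15069068293944343 ((529.4381713867188, -231.589111328125), (13.96988296508789, 47.392581939697266), 34.29796600341797)
```

View pics/e.png

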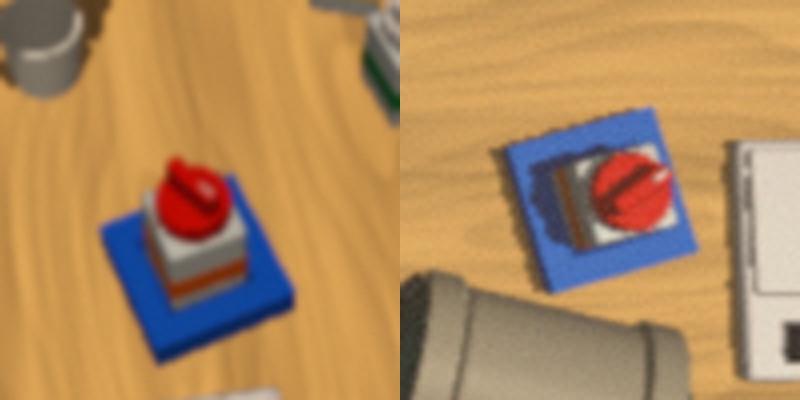

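The canister stands upright in the well, at crop (195,230) in the side view. Its top is at 0.102 m and the fin top at 0.151 m, so it is fully down. The fin stayed at about 35° after release, so the click held.

```bash
python3 -c "
from station import *
print(sign_off())"
```

```text
the job is handed in; nothing more can be done
None
```

The canister stands fully down in the blue holder, its red cap turned clockwise to exactly one click, judging by the torque readings; it was released and the job handed in at about 18.5 s (the first grasp closed on top of the fin and had to be redone).

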